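# Refit the table radio's knob and hold it pressed to start pairing

### The arm

A 7-joint arm with a two-finger parallel gripper is mounted at the origin on the work surface. World frame = base frame: x ahead of the robot, y to its left, z up, the work surface at z = 0. Lengths are in m, angles in degrees, forces in N, time in s.
With the tool pointing down it reaches from about 0.425 to 0.925 m from the base axis. Payload 6.8 kg.
Tool frame: the origin (TCP) lies midway between the tips of the shut fingers; the grasp point (between the pads) lies 19 mm behind it; z points along the fingers, x is the direction in which the jaws open and shut, and the axes are right-handed (so a half turn about z gives the same grasp; the last joint's range is limited). The gripper opens to 88 mm and grips with 3 to 60 N. Pads are 20 mm wide; open, the fingers measure 115 mm over their backs; the gripper's body (75 mm by 178 mm) begins 61 mm behind the grasp point.
Start: joints at [60.155, 27.33, 1.283, 89.118, -0.659, 63.558, -4.761], TCP at [0.271, -0.618, 0.223] pointing down, gripper open.
Joint ranges: [-169.35, 169.35], [-19.33, 120.38], [-80.79, 83.38], [13.8, 139.57], [-78.32, 258.32], [9.67, 109.79], [-169.56, 169.56]. Speed limits (degrees/s): [136.94, 136.94, 180, 180, 180, 180, 180].

### API

Orientations are given as a 3x3 rotation matrix whose columns are the frame's x, y, z axes.
In Python, from station import state, snapshot, camera_model, job_done gives the robot as it stands. The module is installed in compiled form; this text tells all that it offers.
- The arm moves only by the tool jog_arm, never from a script. Its argument "motion" is a list of rows, each an object of numbers: "dx", "dy", "dz": the shift along the tool's x, y, z normalised to -1 to 1, where 1 is 0.5 m; "rx", "ry", "rz": the turn, a rotation vector about the tool's x, y, z normalised to -1 to 1, where 1 is 90 degrees; "jaw": the closure, from 0 (fully open) to 1 (shut). In form: [{"dx": .., "dy": .., "dz": .., "rx": .., "ry": .., "rz": .., "jaw": ..}, ...]. A call has exactly 10 rows; each row is the pose to reach, as a shift and turn from the pose measured when the call began, along the tool's axes at that moment; what a row does not reach only later rows make up. A row lasts 1/10 s, in which the tool goes at most 50 mm and 8.59 degrees, less where a joint would pass 70% of its speed; a pose out of reach is approached as far as the arm can. A call with a number of a shift or a turn outside -1 to 1 is refused whole. A call with a gripper value outside its range is refused whole. The fingers move at their own pace and stop on an object; the grip force is fixed at half the most. Time passes only in rows, so rows that repeat a pose let the fingers close, or fill a call up. It gives the time, the measured TCP pose, the force and the opening at its end, in the units of the state.
- state(): the state, without advancing time (a new reading comes with each control period).
- snapshot(name): name is "scene" or "top"; returns the picture (480x640x3 uint8, red, green, blue); there is no depth.
- camera_model(name): a dict with "camera_matrix" (3x3 intrinsics, pixels), "dist_coeffs" ([k1, k2, p1, p2, k3] as OpenCV has them; the pictures are not rectified), "origin" and "attitude" of the camera in the world. Camera axes: x right, y down, z forward; pixel columns grow to the right and rows downward; lengths in m; the calibration is good to about 2 mm. A picture is of the moment at which its call begins. camera_model takes no time and is no camera call.
- job_done(): hands the job in, once; it reports no verdict.
The state is a dict: "time_s": time; "joints": joint angles; "dq": joint speeds; "tau": joint torques, N m; "position": TCP position; "tcp_rot": TCP orientation; "ft_force": force on the tool from outside, world axes, zero at the start; "ft_torque": the same for the moment, N m; "gripper_width": opening from 0.0 (shut) to 1.0 (fully open).
Only numpy, scipy, OpenCV 4.12 (cv2) and the standard library are available. Lean on these libraries where they do the work, as an engineer would, in place of code of your own. Each camera call takes 0.05 s, during which the arm holds its last target.

### The job

The white-capped knob has come off the table radio and stands on the TV console. Pick it up, turn it so that its key flat (under the red pointer) matches the flat of the radio's D-shaft, push it fully home on the shaft, then press it down to the bottom of its push switch and finish still pressing it there with the gripper, without letting go. Leave the other things on the console where they are.

Things in the scene. Friction and masses are not known exactly. Their poses are not given: they have to be found in the camera images.
- knob_cap (a point): The loose knob, standing upright with its bore downwards: round white cap 40 mm in diameter and 18 mm tall on a narrower black skirt (32 mm in diameter, 18 mm tall), 36 mm high in all, about 60 g. The point is the centre of the cap, on the axis, 27 mm above the knob's underside. z is up along the axis; x points to the red pointer on the cap, and the bore's key flat is on that same side.
- knob_seat (a point): The roof of the knob's bore, on the axis, 18 mm above the knob's underside (9 mm below the centre of the cap), same axes as the cap. The bore is D-shaped, open below, 18 mm deep, 13.8 mm in diameter, its key flat 3.9 mm from the axis on the +x side: 0.9 mm clearance all round the shaft, so it goes on when turned within about 0.15 rad of the shaft.
- shaft_top (a point): Centre of the top of the brass D-shaft standing 25 mm out of the radio's top: 12 mm in diameter, one flat 3 mm from the axis on its +x side, chamfered top; moves with the shaft. z is up. Knob home: bore roof resting here, both x axes the same way, its underside 7 mm above the radio (2 mm when pressed down).
- press (a joint): Push switch under the shaft: how far the shaft is pressed down, 0 (up) to 0.005 m (bottom stop). Spring: it starts to give at about 4 N and takes about 9 N at the bottom; it springs back when let go.
- shaft (a joint): Turn of the shaft about its vertical axis relative to the radio, rad, counter-clockwise from above; it stays where it is, held by a friction of 0.05 N m. A red mark on the silver disc at the shaft's foot (48 mm in diameter, turning with it) points to the side of the flat.
- radio: Table radio, fixed, black with wooden cheeks and a grey top: 130 mm (x) by 190 mm (y), 55 mm high, origin at the centre of its underside. The shaft stands 5 mm to -x and 30 mm to +y of its centre.
- puck: Black aluminium speaker puck, 90 mm in diameter, 40 mm high, origin at the centre of its underside. Leave alone.
- controller: White plastic game controller, about 110 by 160 mm, 45 mm high, origin under its centre. Leave alone.
- bell: Small brass-tone bell ornament, 38 mm in diameter, 45 mm high, origin at the centre of its underside. Leave alone.
- bowl: Blue glass bowl, 130 mm in diameter, 50 mm high, origin at the centre of its underside. Leave alone.
- lotion: Pump dispenser of hand lotion, closed, 60 mm in diameter, 155 mm high, origin at the centre of its underside. Leave alone.
- remote: Grey remote control lying flat, 140 mm (x) by 40 mm, 16 mm thick, origin at the centre of its underside. Leave alone.

How it is judged:
By the outcome, as a careful person would: the job done as asked, in the order asked, and still so for the second after the job is handed in, while the arm keeps its last pose, push and grip.
It also fails if it takes over 38 s, if anything falls off the work surface, if the arm or the gripper's body presses on something with over 40 N, if the wrist force passes 120 N, or if a joint passes its speed limit or range.

## Working session

There is one attempt and no reset: what is moved stays moved. The work goes in short steps, Python scripts to look and compute and a tool call to move; the robot and the scene stay as the last step left them, time stands still between calls to the robot, and variables do not carry over. Pictures are saved under pics/ and viewed, and the job is handed in when it is done.

Besides the shell and the picture viewer there is one more tool, called after ">>>" in YAML: its name, and indented under it one key for each argument. jog_arm: Moves the arm, as the interface text tells. Scaled input: -1 to 1 covers 0.5 m each way for a shift and 90 degrees each way for a turn. Its arguments: {"type":"object","properties":{"motion":{"type":"array"}},"required":["motion"]}

```bash
mkdir -p pics; python3 - <<'E'
from station import *
import cv2
s=state();print(s)
for n in("scene","top"):
    cv2.imwrite(f"pics/{n}0.png",cv2.cvtColor(snapshot(n),cv2.COLOR_RGB2BGR));print(camera_model(n))
E
```

```text
{'time_s': 0.0, 'joints': array([60.15498635, 27.37303898,  1.28184783, 89.17578747, -0.66098359,
       63.55779379, -4.76025035]), 'dq': array([ 0.02902771, -0.01578066, -0.06211858, -0.09579971, -0.00893651,
       -0.01806736,  0.03465054]), 'tau': array([ 1.49775923e-05, -5.82848668e+01,  1.53458800e+00, -2.72602290e+01,
       -5.44563762e-02,  1.69280515e-02,  1.42568138e-04]), 'position': array([ 0.27053548, -0.61777953,  0.22173321]), 'tcp_rot': array([[ 4.01164425e-01, -9.16005717e-01, -7.93673920e-04],
       [-9.16004429e-01, -4.01165195e-01,  1.54014060e-03],
       [-1.72917195e-03,  1.09159206e-04, -9.99998499e-01]]), 'ft_force': array([ 0.17441394, -0.16715161, -0.17818563]), 'ft_torque': array([ 0.02224992, -0.0535189 , -0.02696958]), 'gripper_width': 1.00139628341276}
{'camera_matrix': array([[563.06204125,   0.        , 318.75749579],
       [  0.        , 563.06204125, 234.45193123],
       [  0.        ,   0.        ,   1.        ]]), 'dist_coeffs': array([-0.05032305,  0.        ,  0.        ,  0.        ,  0.        ]), 'origin': array([1.48761736, 0.89547068, 0.89485982]), 'attitude': array([[-0.71509214,  0.36310989, -0.59732272],
       [ 0.69891105,  0.38716651, -0.601353  ],
       [ 0.01290613, -0.84749826, -0.53064125]])}
{'camera_matrix': array([[440.84974458,   0.        , 324.0648646 ],
       [  0.        , 440.84974458, 244.30086314],
       [  0.        ,   0.        ,   1.        ]]), 'dist_coeffs': array([-0.07312652,  0.        ,  0.        ,  0.        ,  0.        ]), 'origin': array([ 0.38109533, -0.00486126,  1.20736476]), 'attitude': array([[ 0.01714034, -0.98359526,  0.17957333],
       [-0.99943507, -0.02204747, -0.02536645],
       [ 0.02890946, -0.17903709, -0.98341749]])}
```

View pics/scene0.png

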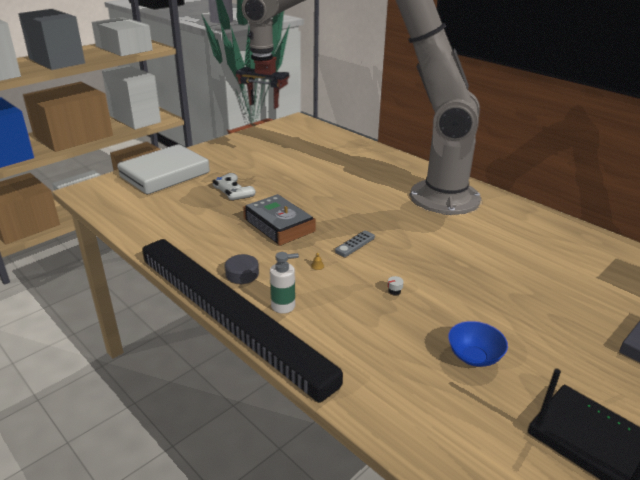

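View pics/top0.png

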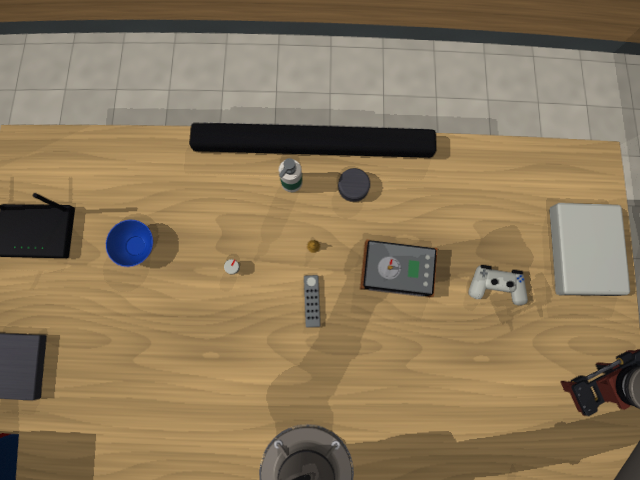

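The top view shows the knob at about (232,267), the radio's disc and shaft at about (390,268), the bell at (313,245) and the remote at (312,300). I'll zoom in on the knob and shaft.

```bash
python3 - <<'E'
import cv2,numpy as np
t=cv2.imread("pics/top0.png");s=cv2.imread("pics/scene0.png")
f=lambda im,x,y,r:cv2.resize(im[y-r:y+r,x-r:x+r],(390,290*0+390),interpolation=cv2.INTER_CUBIC)
a=np.hstack([f(t,232,265,20),f(t,390,268,20)]);cv2.imwrite("pics/z_top.png",a)
a=np.hstack([f(s,396,285,20),f(s,285,212,20)]);cv2.imwrite("pics/z_sc.png",a)
E
```

```text
(no output)
```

View pics/z_top.png

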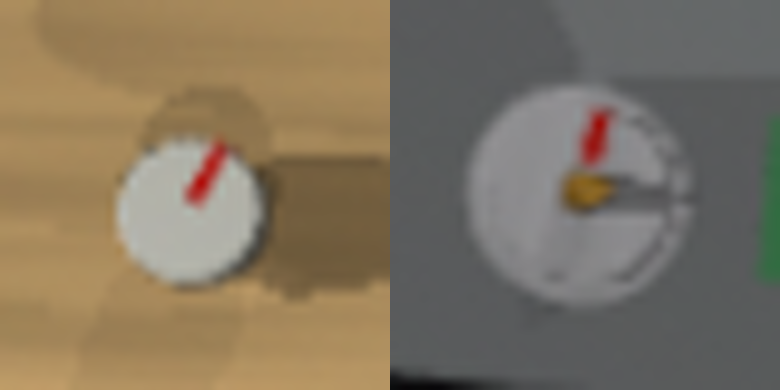

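View pics/z_sc.png

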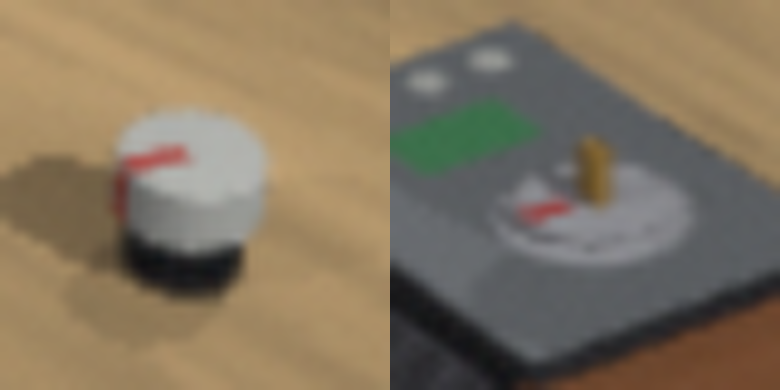

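```bash
cat >h.py <<'E'
import cv2,numpy as np
from station import *
def ray(n,p):
    c=camera_model(n);u=cv2.undistortPoints(np.array(p,float).reshape(-1,1,2),c["camera_matrix"],c["dist_coeffs"]).reshape(-1,2)
    d=np.c_[u,np.ones(len(u))]@c["attitude"].T;return c["origin"],d
def plane(n,p,z):
    o,d=ray(n,p);return (o+d*((z-o[2])/d[:,2])[:,None])
def proj(n,P):
    c=camera_model(n);R=c["attitude"].T
    return cv2.projectPoints(np.array(P,float).reshape(-1,3),cv2.Rodrigues(R)[0],-R@c["origin"],c["camera_matrix"],c["dist_coeffs"])[0].reshape(-1,2)
def tri(p,q):
    (o1,d1),(o2,d2)=ray("top",[p]),ray("scene",[q]);d1=d1[0];d2=d2[0]
    A=np.c_[d1,-d2];t=np.linalg.lstsq(A,o2-o1,rcond=None)[0];a,b=o1+t[0]*d1,o2+t[1]*d2
    return (a+b)/2,np.linalg.norm(a-b)
def near(m,c,r):
    k=np.zeros(m.shape,np.uint8);cv2.circle(k,tuple(c),r,255,-1);return m&k
def masks(im):
    h=cv2.cvtColor(im,cv2.COLOR_BGR2HSV);H,S,V=[h[...,i].astype(int) for i in range(3)]
    red=(((H<8)|(H>172))&(S>120)&(V>90)).astype(np.uint8)*255
    white=((S<50)&(V>120)).astype(np.uint8)*255
    brass=((H>8)&(H<30)&(S>120)).astype(np.uint8)*255
    return red,white,brass
def cen(m):
    y,x=np.nonzero(m);return np.array([x.mean(),y.mean()]),len(x)
def ell(m):
    # filled hull ellipse
    c=np.vstack(cv2.findContours(m,cv2.RETR_EXTERNAL,cv2.CHAIN_APPROX_NONE)[0]);return cv2.fitEllipse(cv2.convexHull(c))
E
python3 - <<'E'
from h import *
t=cv2.imread("pics/top0.png");s=cv2.imread("pics/scene0.png")
for n,im,k,d in(("top",t,(232,267),(390,268)),("scene",s,(396,283),(286,212))):
    r,w,b=masks(im)
    kr=near(r,k,13);kw=near(w,k,12);kw|=kr
    dr=near(r,d,13);dw=near(w,d,14);db=near(b,d,10)
    dd=dw|dr|db
    print(n)
    c,N=cen(kr);print("knob red",c,N,plane(n,[c],.036))
    e=ell(kw);print("knob ell",e,plane(n,[e[0]],.036), "w cen",cen(kw),plane(n,[cen(kw)[0]],.036))
    c,N=cen(dr);print("disc red",c,N,plane(n,[c],.057))
    e=ell(dd);print("disc ell",e,plane(n,[e[0]],.057))
    c,N=cen(db);print("brass",c,N,plane(n,[c],.075),[tuple(x[::-1]) for x in np.argwhere(db)])
E
```

```text
top
knob red [232.66666667 262.55555556] 9 [[0.53989651 0.20853524 0.036     ]]
knob ell ((230.93455505371094, 266.0973815917969), (14.240555763244629, 14.32307243347168), 116.93487548828125) [[0.53025666 0.21265921 0.036     ]] w cen (array([230.79012346, 266.25308642]), 162) [[0.52982936 0.21302277 0.036     ]]
disc red [390.5 262. ] 8 [[ 0.5474251  -0.21147153  0.057     ]]
disc ell ((388.5774230957031, 267.342529296875), (21.28400230407715, 22.049922943115234), 154.8409423828125) [[ 0.53305592 -0.206219    0.057     ]]
brass [389.69230769 267.        ] 13 [[ 0.53163449 -0.20600067  0.075     ]] [(np.int64(388), np.int64(266)), (np.int64(389), np.int64(266)), (np.int64(390), np.int64(266)), (np.int64(391), np.int64(266)), (np.int64(388), np.int64(267)), (np.int64(389), np.int64(267)), (np.int64(390), np.int64(267)), (np.int64(391), np.int64(267)), (np.int64(392), np.int64(267)), (np.int64(388), np.int64(268)), (np.int64(389), np.int64(268)), (np.int64(390), np.int64(268)), (np.int64(391), np.int64(268))]
scene
knob red [389.2 282. ] 5 [[0.54938043 0.20760693 0.036     ]]
knob ell ((395.4705505371094, 282.7645568847656), (13.75759506225586, 16.346141815185547), 109.06797790527344) [[0.54027931 0.2206758  0.036     ]] w cen (array([396.01315789, 282.54605263]), 152) [[0.53855406 0.22104325 0.036     ]]
disc red [281. 213.] 3 [[ 0.54236572 -0.21727434  0.057     ]]
disc ell ((286.0668029785156, 210.26783752441406), (18.276094436645508, 20.70494842529297), 36.40913772583008) [[ 0.52041018 -0.2193084   0.057     ]]
brass [285.5 209. ] 10 [[ 0.53738711 -0.20217617  0.075     ]] [(np.int64(285), np.int64(207)), (np.int64(286), np.int64(207)), (np.int64(285), np.int64(208)), (np.int64(286), np.int64(208)), (np.int64(285), np.int64(209)), (np.int64(286), np.int64(209)), (np.int64(285), np.int64(210)), (np.int64(286), np.int64(210)), (np.int64(285), np.int64(211)), (np.int64(286), np.int64(211))]
```

```bash
python3 - <<'E'
from h import *
acc={}
for n in("top","scene"):
    im=np.mean([cv2.cvtColor(snapshot(n),cv2.COLOR_RGB2BGR).astype(float) for _ in range(4)],0)
    acc[n]=im;np.save(f"pics/{n}.npy",im)
def win(im,c,r):
    y,x=np.mgrid[c[1]-r:c[1]+r+1,c[0]-r:c[0]+r+1];return x,y,im[c[1]-r:c[1]+r+1,c[0]-r:c[0]+r+1]
for n,k,d in(("top",(231,266),(389,267)),("scene",(395,284),(286,211))):
    im=acc[n]
    for nm,c,z in(("knob",k,.036),("disc",d,.057)):
        x,y,w=win(im,c,13)
        red=np.clip(w[...,2]-np.maximum(w[...,0],w[...,1])-25- (35 if 0 else 0),0,None)
        # exclude wood/brass: need G~B
        red[np.abs(w[...,1]-w[...,0])>30]=0
        wt=red.ravel();P=plane(n,np.c_[x.ravel(),y.ravel()],z)[:,:2]
        m=(wt[:,None]*P).sum(0)/wt.sum();C=((P-m).T*wt)@(P-m)/wt.sum();ev,V=np.linalg.eigh(C);v=V[:,1]*np.sign(V[0,1])
        print(n,nm,"red c",m,"sd",np.sqrt(ev),"axis deg",np.degrees(np.arctan2(v[1],v[0])),"npx",(wt>0).sum(),"uvc",(wt*x.ravel()).sum()/wt.sum(),(wt*y.ravel()).sum()/wt.sum())
t=acc["top"];
print(t[254:282,232,:].astype(int).tolist()); 
for r in range(256,278): print(r,[int(v) for v in (t[r,218:246].min(-1))])
s=acc["scene"]
print()
for r in range(272,300): print(r,[int(v) for v in (s[r,384:410].min(-1))])
E
```

```text
top knob red c [0.54050197 0.20828873] sd [0.00146178 0.00497331] axis deg -24.865355621006003 npx 19 uvc 232.77027639329407 262.3343905754418
top disc red c [ 0.54842381 -0.21176281] sd [0.00162645 0.00400212] axis deg -14.955640229157096 npx 20 uvc 390.60531580451556 261.6298942555016
scene knob red c [0.5443373  0.20891292] sd [0.00287334 0.00799963] axis deg 5.09087864853151 npx 22 uvc 390.8575810692375 281.4097283085013
scene disc red c [ 0.54407312 -0.21755913] sd [0.0021573 0.0037252] axis deg -19.780246912676425 npx 9 uvc 280.5039637599094 213.1608154020385
[[75, 112, 138], [76, 115, 139], [80, 122, 148], [77, 116, 141], [81, 116, 138], [117, 136, 147], [161, 170, 176], [149, 159, 176], [106, 114, 177], [17, 22, 175], [32, 36, 175], [85, 90, 177], [146, 155, 177], [169, 178, 177], [169, 177, 177], [170, 177, 177], [169, 178, 177], [170, 179, 178], [167, 176, 176], [143, 153, 155], [84, 110, 128], [91, 137, 167], [87, 132, 160], [83, 125, 152], [84, 128, 155], [85, 128, 156], [85, 128, 156], [88, 133, 161]]
256 [91, 92, 92, 92, 91, 91, 92, 91, 91, 88, 80, 80, 80, 80, 80, 79, 7
[... 5459 characters left out ...]
, 102, 104, 103]
294 [85, 86, 86, 86, 84, 82, 62, 51, 41, 35, 32, 33, 34, 37, 40, 65, 90, 99, 101, 103, 103, 103, 104, 105, 105, 105]
295 [85, 86, 86, 86, 86, 86, 86, 82, 74, 60, 55, 55, 55, 62, 66, 90, 97, 98, 101, 102, 102, 103, 103, 103, 104, 104]
296 [84, 85, 85, 86, 86, 86, 86, 87, 86, 84, 84, 83, 83, 83, 85, 94, 97, 99, 99, 99, 101, 102, 103, 103, 103, 104]
297 [88, 85, 85, 85, 86, 85, 86, 87, 87, 86, 88, 87, 87, 89, 94, 97, 97, 96, 98, 98, 99, 99, 101, 102, 103, 102]
298 [96, 90, 86, 86, 87, 86, 86, 86, 86, 87, 87, 88, 91, 96, 98, 98, 97, 96, 95, 95, 97, 97, 99, 99, 101, 102]
299 [97, 95, 89, 88, 88, 87, 87, 86, 88, 89, 90, 91, 98, 99, 100, 99, 98, 96, 96, 95, 95, 95, 97, 99, 99, 102]
```

```bash
python3 - <<'E'
from h import *
t=np.load("pics/top.npy").clip(0,255).astype(np.uint8)
cv2.imwrite("pics/zr.png",cv2.resize(t[230:305,350:450],None,fx=8,fy=8,interpolation=cv2.INTER_CUBIC))
s=np.load("pics/scene.npy").clip(0,255).astype(np.uint8)
cv2.imwrite("pics/zs.png",cv2.resize(s[185:255,235:330],None,fx=8,fy=8,interpolation=cv2.INTER_CUBIC))
E
```

```text
(no output)
```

View pics/zr.png

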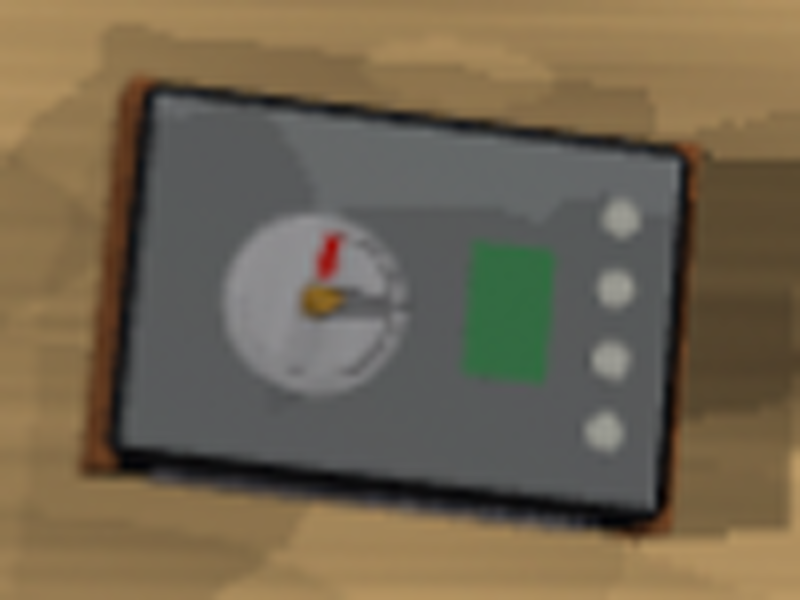

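View pics/zs.png

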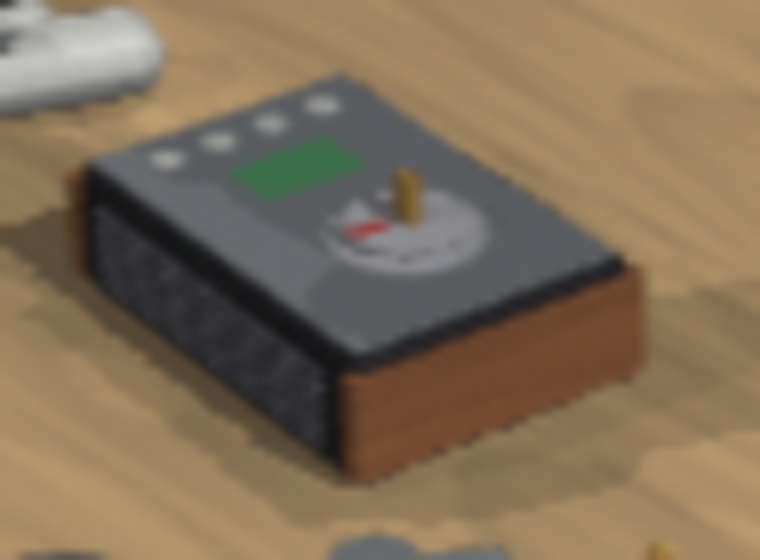

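```bash
python3 - <<'E'
from h import *
T=lambda l:np.array(l)/8-.4375+[350,230]
S=lambda l:np.array(l)/8-.4375+[235,185]
a=T([[150,92],[688,150],[660,512],[113,448]]);b=S([[92,162],[342,75],[622,262],[360,360]])
# order: top TL=(+x,+y) TR=(+x,-y) BR=(-x,-y) BL=(-x,+y)
b=b[[3,0,1,2]]
for n,p in(("top",a),("scene",b)):
    P=plane(n,p,.055)[:,:2];c=P.mean(0);e=np.r_[[np.linalg.norm(P[i]-P[(i+1)%4]) for i in range(4)]]
    vs=[P[0]-P[1],P[3]-P[2]];yaw=[np.degrees(np.arctan2(-v[0],v[1])) for v in vs]+[np.degrees(np.arctan2(v[1],v[0])) for v in(P[0]-P[3],P[1]-P[2])]
    th=np.radians(np.mean(yaw));R=np.array([[np.cos(th),-np.sin(th)],[np.sin(th),np.cos(th)]])
    print(n,c,e,yaw,"shaft",c+R@[-.005,.03])
for p,q in zip(a,b): print(tri(p,q))
d1,d2=T([317,303.5]),S([406,231]);print("disc",tri(d1,d2),plane("top",[d1],.056),plane("scene",[d2],.056))
# brass tip
print("tipTop", tri(T([320,298]),S([406,178])))
# knob cap silhouettes
for n,k in(("top",(231,266)),("scene",(395,283))):
    im=np.load(f"pics/{n}.npy")
    x,y=np.meshgrid(np.arange(640),np.arange(480))
    sat=im.max(-1)-im.min(-1)
    m=((sat<30)&(im.min(-1)>68)|((im[...,2]-im[...,1]>55)&(abs(im[...,1]-im[...,0])<35)))&((x-k[0])**2+(y-k[1])**2<12**2)
    m=m.astype(np.uint8)*255
    c,N=cen(m);e=ell(m);print(n,c,N,e,plane(n,[c],.027),plane(n,[e[0]],.027))
E
```

```text
top [ 0.53498466 -0.23729753] [0.18235218 0.12207264 0.1821943  0.11975029] [np.float64(-4.9325635942540105), np.float64(-5.662101391711097), np.float64(-5.8576258714989615), np.float64(-5.921071163520582)] shaft [ 0.53293248 -0.20695304]
scene [ 0.5371721 -0.2348142] [0.18063355 0.11676774 0.18299425 0.11668219] [np.float64(-6.420197973938023), np.float64(-6.44456365797258), np.float64(-6.812180682986733), np.float64(-5.653519568347939)] shaft [ 0.53551161 -0.20444575]
(array([ 0.60347769, -0.1530943 ,  0.05339987]), np.float64(0.0006009836925761238))
(array([ 0.58590228, -0.33279065,  0.0552067 ]), np.float64(0.0038068159321310545))
(array([ 0.46612276, -0.32247628,  0.05276329]), np.float64(0.0002920725396627077))
(array([ 0.4846581 , -0.14144407,  0.05128427]), np.float64(0.0014819567808740917))
disc (array([ 0.53299049, -0.20824419,  0.05555452]), np.float64(0.0003867694083955144)) [[ 0.53280018 -0.20801769  0.056     ]] [[ 0.53357618 -0.20785335  0.056     ]]
tipTop (array([ 0.53263803, -0.20614348,  0.07857638]), np.float64(0.002916430444705966))
top [231.10404624 266.23121387] 173 ((231.29637145996094, 266.0707702636719), (14.764827728271484, 14.89700984954834), 105.35552978515625) [[0.53105042 0.2138548  0.027     ]] [[0.53149674 0.21336013 0.027     ]]
scene [395.4180791  283.30508475] 177 ((395.1544189453125, 283.2598876953125), (14.789048194885254, 16.35577392578125), 111.25135040283203) [[0.53224737 0.21497194 0.027     ]] [[0.53258977 0.21438302 0.027     ]]
```

>>> jog_arm:
  motion:
    - {"dx":-0.06,"dy":-0.08,"dz":0,"rz":-0.07,"jaw":0}
    - {"dx":-0.12,"dy":-0.16,"dz":0,"rz":-0.16,"jaw":0}
    - {"dx":-0.18,"dy":-0.24,"dz":0,"rz":-0.25,"jaw":0}
    - {"dx":-0.25,"dy":-0.32,"dz":0,"rz":-0.34,"jaw":0}
    - {"dx":-0.31,"dy":-0.4,"dz":0,"rz":-0.43,"jaw":0}
    - {"dx":-0.37,"dy":-0.48,"dz":0,"rz":-0.52,"jaw":0}
    - {"dx":-0.43,"dy":-0.56,"dz":0,"rz":-0.61,"jaw":0}
    - {"dx":-0.49,"dy":-0.64,"dz":0,"rz":-0.7,"jaw":0}
    - {"dx":-0.55,"dy":-0.72,"dz":0,"rz":-0.79,"jaw":0}
    - {"dx":-0.61,"dy":-0.8,"dz":0,"rz":-0.88,"jaw":0}

```text
schema error: expected keys dx, dy, dz, rx, ry, rz, jaw
```

```bash
cat >>h.py <<'E'
from scipy.spatial.transform import Rotation as Ro
def goto(p,yaw=None,down=True):
    s=state();R=s["tcp_rot"];d=R.T@(np.array(p)-s["position"])/.5
    y0=np.degrees(np.arctan2(R[1,0],R[0,0]))
    if yaw is None:yaw=y0
    c,q=np.cos(np.radians(yaw)),np.sin(np.radians(yaw))
    T=np.array([[c,q,0],[q,-c,0],[0,0,-1.]])
    rv=np.degrees(Ro.from_matrix(R.T@T).as_rotvec())/90
    print("t",round(s["time_s"],2),"pos",s["position"].round(4),"yaw",y0.round(2),"f",s["ft_force"].round(2),"w",round(s["gripper_width"],3),"J",s["joints"].round(0))
    print("d",d.round(4),"r",rv.round(4))
E
python3 -c "
from h import *
goto([.5315,.214,.1],14)"
```

```text
t 0.5 pos [ 0.2708 -0.6183  0.2226] yaw -66.35 f [-0.64  0.4  -0.06] w 0.997 J [60. 27.  1. 89. -1. 64. -5.]
d [-1.3156 -1.1454  0.2453] r [-0.      0.     -0.8928]
```

>>> jog_arm:
  motion:
    - {"dx":-0.06,"dy":-0.08,"dz":0,"rx":0,"ry":0,"rz":-0.07,"jaw":0}
    - {"dx":-0.12,"dy":-0.16,"dz":0,"rx":0,"ry":0,"rz":-0.16,"jaw":0}
    - {"dx":-0.18,"dy":-0.24,"dz":0,"rx":0,"ry":0,"rz":-0.25,"jaw":0}
    - {"dx":-0.25,"dy":-0.32,"dz":0,"rx":0,"ry":0,"rz":-0.34,"jaw":0}
    - {"dx":-0.31,"dy":-0.4,"dz":0,"rx":0,"ry":0,"rz":-0.43,"jaw":0}
    - {"dx":-0.37,"dy":-0.48,"dz":0,"rx":0,"ry":0,"rz":-0.52,"jaw":0}
    - {"dx":-0.43,"dy":-0.56,"dz":0,"rx":0,"ry":0,"rz":-0.61,"jaw":0}
    - {"dx":-0.49,"dy":-0.64,"dz":0,"rx":0,"ry":0,"rz":-0.7,"jaw":0}
    - {"dx":-0.55,"dy":-0.72,"dz":0,"rx":0,"ry":0,"rz":-0.79,"jaw":0}
    - {"dx":-0.61,"dy":-0.8,"dz":0,"rx":0,"ry":0,"rz":-0.88,"jaw":0}

```text
time_s: 1.5
position: [0.514, -0.1795, 0.2231]
tcp_rot: [[0.974, 0.228, 0.001], [0.228, -0.974, -0.001], [0.001, 0.001, -1.0]]
ft_force: [1.0, 0.7, 0.4]
gripper_width: 0.996
```

```bash
python3 -c "
from h import *
goto([.5315,.214,.1],14)"
```

```text
t 1.5 pos [ 0.514  -0.1795  0.2231] yaw 13.16 f [1.05 0.65 0.41] w 0.996 J [ 34.  17. -25. 106.   8.  59.  18.]
d [ 0.2131 -0.7586  0.2458] r [ 0.0005 -0.0004 -0.0093]
```

>>> jog_arm:
  motion:
    - {"dx":0.02,"dy":-0.09,"dz":0.02,"rx":0,"ry":0,"rz":-0.01,"jaw":0}
    - {"dx":0.05,"dy":-0.18,"dz":0.05,"rx":0,"ry":0,"rz":-0.01,"jaw":0}
    - {"dx":0.08,"dy":-0.27,"dz":0.08,"rx":0,"ry":0,"rz":-0.01,"jaw":0}
    - {"dx":0.1,"dy":-0.36,"dz":0.11,"rx":0,"ry":0,"rz":-0.01,"jaw":0}
    - {"dx":0.13,"dy":-0.45,"dz":0.14,"rx":0,"ry":0,"rz":-0.01,"jaw":0}
    - {"dx":0.15,"dy":-0.54,"dz":0.18,"rx":0,"ry":0,"rz":-0.01,"jaw":0}
    - {"dx":0.18,"dy":-0.63,"dz":0.21,"rx":0,"ry":0,"rz":-0.01,"jaw":0}
    - {"dx":0.2,"dy":-0.71,"dz":0.24,"rx":0,"ry":0,"rz":-0.01,"jaw":0}
    - {"dx":0.213,"dy":-0.758,"dz":0.246,"rx":0,"ry":0,"rz":-0.01,"jaw":0}
    - {"dx":0.213,"dy":-0.758,"dz":0.246,"rx":0,"ry":0,"rz":-0.01,"jaw":0}

```text
time_s: 2.5
position: [0.5304, 0.2188, 0.0995]
tcp_rot: [[0.968, 0.249, 0.0], [0.249, -0.968, 0.002], [0.001, -0.002, -1.0]]
ft_force: [-0.0, 0.1, -0.2]
gripper_width: 1.001
```

```bash
python3 -c "
from h import *
goto([.5315,.214,.008],14)
cv2.imwrite('pics/k1.png',cv2.resize(cv2.cvtColor(snapshot('scene'),cv2.COLOR_RGB2BGR)[200:320,330:490],None,fx=5,fy=5,interpolation=cv2.INTER_CUBIC))"
```

```text
t 2.5 pos [0.5304 0.2188 0.0995] yaw 14.42 f [-0.04  0.11 -0.21] w 1.001 J [ -5.  29. -30. 108.  19.  48. -31.]
d [-0.0004  0.0101  0.183 ] r [-0.0014 -0.0004  0.0047]
```

View pics/k1.png

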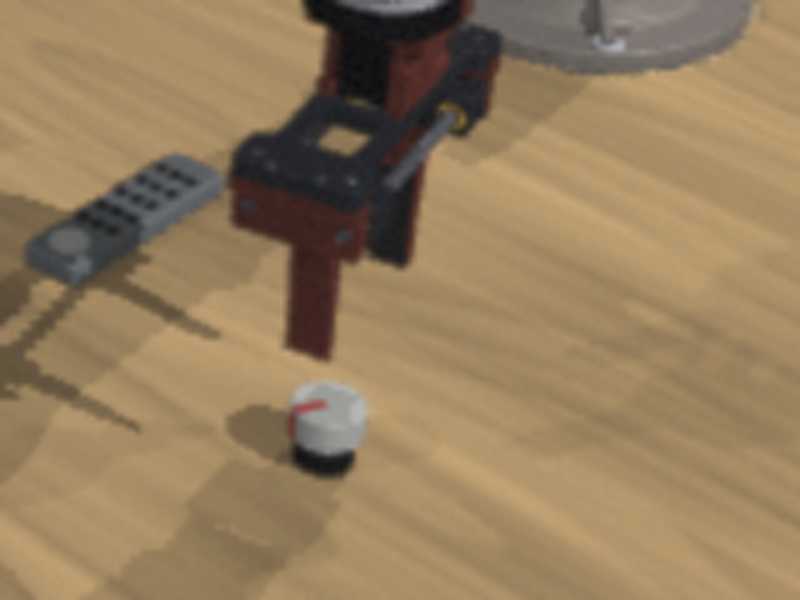

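>>> jog_arm:
  motion:
    - {"dx":0,"dy":0.01,"dz":0.05,"rx":0,"ry":0,"rz":0.0,"jaw":0.2}
    - {"dx":0,"dy":0.01,"dz":0.1,"rx":0,"ry":0,"rz":0.0,"jaw":0.2}
    - {"dx":0,"dy":0.01,"dz":0.14,"rx":0,"ry":0,"rz":0.0,"jaw":0.2}
    - {"dx":0,"dy":0.01,"dz":0.17,"rx":0,"ry":0,"rz":0.0,"jaw":0.2}
    - {"dx":0,"dy":0.01,"dz":0.18,"rx":0,"ry":0,"rz":0.0,"jaw":0.2}
    - {"dx":0,"dy":0.01,"dz":0.18,"rx":0,"ry":0,"rz":0.0,"jaw":0.3}
    - {"dx":0,"dy":0.01,"dz":0.18,"rx":0,"ry":0,"rz":0.0,"jaw":0.4}
    - {"dx":0,"dy":0.01,"dz":0.18,"rx":0,"ry":0,"rz":0.0,"jaw":0.45}
    - {"dx":0,"dy":0.01,"dz":0.18,"rx":0,"ry":0,"rz":0.0,"jaw":0.5}
    - {"dx":0,"dy":0.01,"dz":0.18,"rx":0,"ry":0,"rz":0.0,"jaw":0.54}

```text
time_s: 3.55
position: [0.5325, 0.211, 0.0102]
tcp_rot: [[0.969, 0.246, 0.001], [0.246, -0.969, 0.0], [0.001, -0.0, -1.0]]
ft_force: [-1.1, -0.8, 0.8]
gripper_width: 0.466
```

```bash
python3 -c "
from h import *
goto([.5315,.214,.01],-76)"
```

```text
t 3.55 pos [0.5325 0.211  0.0102] yaw 14.26 f [-1.09 -0.83  0.79] w 0.466 J [ -8.  37. -26. 110.  25.  39. -35.]
d [-0.0004 -0.0064  0.0004] r [-5.0000e-04 -4.0000e-04  1.0029e+00]
```

>>> jog_arm:
  motion:
    - {"dx":0,"dy":0,"dz":0,"rx":0,"ry":0,"rz":0.0,"jaw":0.3}
    - {"dx":0,"dy":0,"dz":0,"rx":0,"ry":0,"rz":0.05,"jaw":0.3}
    - {"dx":0,"dy":0,"dz":0,"rx":0,"ry":0,"rz":0.14,"jaw":0.3}
    - {"dx":0,"dy":-0.001,"dz":0,"rx":0,"ry":0,"rz":0.23,"jaw":0.3}
    - {"dx":0,"dy":-0.002,"dz":0,"rx":0,"ry":0,"rz":0.32,"jaw":0.3}
    - {"dx":0,"dy":-0.003,"dz":0,"rx":0,"ry":0,"rz":0.41,"jaw":0.3}
    - {"dx":0,"dy":-0.004,"dz":0,"rx":0,"ry":0,"rz":0.5,"jaw":0.3}
    - {"dx":0,"dy":-0.005,"dz":0,"rx":0,"ry":0,"rz":0.59,"jaw":0.3}
    - {"dx":0,"dy":-0.006,"dz":0,"rx":0,"ry":0,"rz":0.68,"jaw":0.3}
    - {"dx":0,"dy":-0.006,"dz":0,"rx":0,"ry":0,"rz":0.77,"jaw":0.3}

```text
time_s: 4.55
position: [0.5317, 0.2141, 0.0103]
tcp_rot: [[0.569, -0.823, 0.001], [-0.823, -0.569, 0.001], [0.0, -0.001, -1.0]]
ft_force: [0.1, 0.1, 0.6]
gripper_width: 0.699
```

```bash
python3 -c "
from h import *
goto([.5325,.214,.01],-76)"
```

```text
t 4.55 pos [0.5317 0.2141 0.0103] yaw -55.35 f [0.07 0.08 0.65] w 0.699 J [-21.  34.  -9. 111.   8.  35. -91.]
d [ 0.0011 -0.0011  0.0006] r [-8.000e-04  1.000e-04  2.294e-01]
```

>>> jog_arm:
  motion:
    - {"dx":0,"dy":0,"dz":0,"rx":0,"ry":0,"rz":0.09,"jaw":0.3}
    - {"dx":0,"dy":0,"dz":0,"rx":0,"ry":0,"rz":0.18,"jaw":0.3}
    - {"dx":0,"dy":0,"dz":0,"rx":0,"ry":0,"rz":0.23,"jaw":0.3}
    - {"dx":0,"dy":0,"dz":0,"rx":0,"ry":0,"rz":0.23,"jaw":0.35}
    - {"dx":0,"dy":0,"dz":0,"rx":0,"ry":0,"rz":0.23,"jaw":0.42}
    - {"dx":0,"dy":0,"dz":0,"rx":0,"ry":0,"rz":0.23,"jaw":0.48}
    - {"dx":0,"dy":0,"dz":0,"rx":0,"ry":0,"rz":0.23,"jaw":0.52}
    - {"dx":0,"dy":0,"dz":0,"rx":0,"ry":0,"rz":0.23,"jaw":0.6}
    - {"dx":0,"dy":0,"dz":0,"rx":0,"ry":0,"rz":0.23,"jaw":1}
    - {"dx":0,"dy":0,"dz":0,"rx":0,"ry":0,"rz":0.23,"jaw":1}

```text
time_s: 5.55
position: [0.5318, 0.214, 0.0103]
tcp_rot: [[0.241, -0.971, 0.001], [-0.971, -0.241, 0.001], [-0.0, -0.001, -1.0]]
ft_force: [-0.2, -0.6, 0.2]
gripper_width: 0.446
```

```bash
python3 -c "
from h import *
goto([.5315,.214,.12],-76)
im=[cv2.resize(cv2.cvtColor(snapshot(n),cv2.COLOR_RGB2BGR)[y:y+60,x:x+60],(390,390),interpolation=cv2.INTER_CUBIC) for n,x,y in(('scene',365,250),('top',202,236))]
cv2.imwrite('pics/k2.png',np.hstack(im))"
```

```text
t 5.55 pos [0.5318 0.214  0.0103] yaw -76.05 f [-0.22 -0.62  0.18] w 0.446 J [ -26.   34.   -3.  111.    3.   35. -107.]
d [-2.000e-04  3.000e-04 -2.193e-01] r [-0.0007  0.0002 -0.0006]
```

View pics/k2.png

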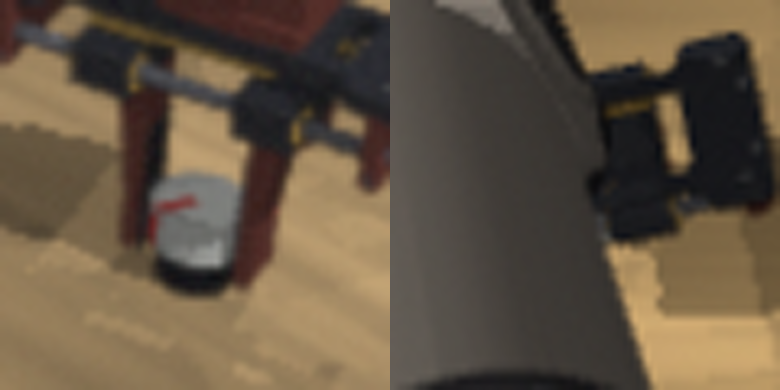

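```bash
python3 - <<'E'
from h import *
b=cv2.cvtColor(snapshot('scene'),cv2.COLOR_RGB2BGR).astype(float);cv2.imwrite('pics/grip.png',b)
a=np.load("pics/scene.npy")
for im in(a,b):
    red=np.clip(im[...,2]-np.maximum(im[...,0],im[...,1])-25,0,None);red[np.abs(im[...,1]-im[...,0])>35]=0
    print(red[276:290,384:402].astype(int))
for ang in(-40,-35,-30,-25,-20,-15,-10):
    c=np.array([.5318,.214]);u=np.array([np.cos(np.radians(ang)),np.sin(np.radians(ang))])
    print(ang,proj("scene",[[*(c+.004*u),.036],[*(c+.012*u),.036],[*(c+.02*u),.036],[*(c+.02*u),.028]]).round(1).tolist())
E
```

```text
[[ 0  0  0  0  0  0  0  0  0  0  0  0  0  0  0  0  0  0]
 [ 0  0  0  0  0  0  0  0  0  0  0  0  0  0  0  0  0  0]
 [ 0  0  0  0  0  0  0  0  0  0  0  0  0  0  0  0  0  0]
 [ 0  0  0  0  0  0  0  0  0  0  0  0  0  0  0  0  0  0]
 [ 0  0  0  0  0  0  0 10 32 39 39  0  0  0  0  0  0  0]
 [ 0  0  0  0  6 49 64 62 52 41 28  0  0  0  0  0  0  0]
 [ 0  0  0  0  9 23 24  5  0  0  0  0  0  0  0  0  0  0]
 [ 0  0  0  0 23  0  0  0  0  0  0  0  0  0  0  0  0  0]
 [ 0  0  0  0 17  0  0  0  0  0  0  0  0  0  0  0  0  0]
 [ 0  0  0  1 14  0  0  0  0  0  0  0  0  0  0  0  0  0]
 [ 0  0  0  6 14  0  0  0  0  0  0  0  0  0  0  0  0  0]
 [ 0  0  0  0  4  0  0  0  0  0  0  0  0  0  0  0  0  0]
 [ 0  0  0  0  0  0  0  0  0  0  0  0  0  0  0  0  0  0]
 [ 0  0  0  0  0  0  0  0  0  0  0  0  0  0  0  0  0  0]]
[[ 0  1  0  0  0  0  0  0  0  0  0  0  0  0  0  0  0  0]
 [ 0  0  0  0  0  0  0  0  0  0  0  0  0  0  0  0  0  0]
 [ 0  0  0  0  0  0  0  0  0  0  0  0  0  0  0  0  0  0]
 [ 0  2  0  0  0  0  0  0  0  0  0  0  0  0  0  0  0  0]
 [ 0  0  0  0  0  0  0  0  0 16 13  0  0  0  0  0  0  0]
 [ 0  2  0  0  0
[... 398 characters left out ...]
0  0  0  0  0  0  0  0  0  0  0  0  0  0]
 [ 0  0  0  0  0  0  0  0  0  0  0  0  0  0  0  0  0  0]]
-40 [[394.0, 280.3], [390.9, 280.4], [387.8, 280.5], [387.6, 283.0]]
-35 [[394.0, 280.4], [391.0, 280.7], [388.0, 280.9], [387.7, 283.4]]
-30 [[394.1, 280.5], [391.1, 280.9], [388.2, 281.3], [387.9, 283.9]]
-25 [[394.1, 280.5], [391.3, 281.1], [388.4, 281.7], [388.2, 284.3]]
-20 [[394.2, 280.6], [391.5, 281.4], [388.8, 282.1], [388.5, 284.6]]
-15 [[394.3, 280.7], [391.7, 281.6], [389.1, 282.5], [388.9, 285.0]]
-10 [[394.3, 280.8], [392.0, 281.8], [389.6, 282.8], [389.3, 285.4]][ WARN:0@2.015] global loadsave.cpp:1063 imwrite_ Unsupported depth image for selected encoder is fallbacked to CV_8U.
```

```bash
python3 -c "
from h import *
goto([.5332,-.2077,.12],-68)"
```

```text
t 5.7 pos [0.5318 0.214  0.0104] yaw -76.05 f [ 0.57 -1.22 -0.73] w 0.449 J [ -26.   34.   -3.  111.    3.   35. -107.]
d [ 0.8192  0.2003 -0.2197] r [-0.0008  0.0001 -0.0895]
```

>>> jog_arm:
  motion:
    - {"dx":0,"dy":0,"dz":-0.06,"rx":0,"ry":0,"rz":0.0,"jaw":1}
    - {"dx":0.03,"dy":0.008,"dz":-0.14,"rx":0,"ry":0,"rz":0.0,"jaw":1}
    - {"dx":0.1,"dy":0.025,"dz":-0.2,"rx":0,"ry":0,"rz":0.0,"jaw":1}
    - {"dx":0.18,"dy":0.045,"dz":-0.22,"rx":0,"ry":0,"rz":0.0,"jaw":1}
    - {"dx":0.27,"dy":0.065,"dz":-0.22,"rx":0,"ry":0,"rz":-0.02,"jaw":1}
    - {"dx":0.36,"dy":0.09,"dz":-0.22,"rx":0,"ry":0,"rz":-0.04,"jaw":1}
    - {"dx":0.45,"dy":0.11,"dz":-0.22,"rx":0,"ry":0,"rz":-0.06,"jaw":1}
    - {"dx":0.54,"dy":0.13,"dz":-0.22,"rx":0,"ry":0,"rz":-0.08,"jaw":1}
    - {"dx":0.62,"dy":0.15,"dz":-0.22,"rx":0,"ry":0,"rz":-0.09,"jaw":1}
    - {"dx":0.67,"dy":0.165,"dz":-0.22,"rx":0,"ry":0,"rz":-0.09,"jaw":1}

```text
time_s: 6.7
position: [0.5317, -0.1349, 0.1202]
tcp_rot: [[0.372, -0.928, 0.001], [-0.928, -0.372, -0.001], [0.001, -0.001, -1.0]]
ft_force: [0.8, -0.1, -1.3]
gripper_width: 0.448
```

```bash
python3 -c "
from h import *
goto([.5332,-.2077,.107],-68)"
```

```text
t 6.7 pos [ 0.5317 -0.1349  0.1202] yaw -68.14 f [ 0.84 -0.11 -1.28] w 0.448 J [  8.  23.  -1. 112.   0.  45. -61.]
d [0.1362 0.0515 0.0264] r [-0.0005 -0.0006 -0.0015]
```

>>> jog_arm:
  motion:
    - {"dx":0.03,"dy":0.011,"dz":0,"rx":0,"ry":0,"rz":0.0,"jaw":1}
    - {"dx":0.06,"dy":0.022,"dz":0,"rx":0,"ry":0,"rz":0.0,"jaw":1}
    - {"dx":0.09,"dy":0.034,"dz":0,"rx":0,"ry":0,"rz":0.0,"jaw":1}
    - {"dx":0.115,"dy":0.044,"dz":0.01,"rx":0,"ry":0,"rz":0.0,"jaw":1}
    - {"dx":0.13,"dy":0.049,"dz":0.02,"rx":0,"ry":0,"rz":0.0,"jaw":1}
    - {"dx":0.136,"dy":0.0515,"dz":0.026,"rx":0,"ry":0,"rz":0.0,"jaw":1}
    - {"dx":0.136,"dy":0.0515,"dz":0.026,"rx":0,"ry":0,"rz":0.0,"jaw":1}
    - {"dx":0.136,"dy":0.0515,"dz":0.026,"rx":0,"ry":0,"rz":0.0,"jaw":1}
    - {"dx":0.136,"dy":0.0515,"dz":0.026,"rx":0,"ry":0,"rz":0.0,"jaw":1}
    - {"dx":0.136,"dy":0.0515,"dz":0.026,"rx":0,"ry":0,"rz":0.0,"jaw":1}

```text
time_s: 7.7
position: [0.5334, -0.207, 0.1074]
tcp_rot: [[0.373, -0.928, 0.001], [-0.928, -0.373, -0.0], [0.001, -0.001, -1.0]]
ft_force: [-0.5, -0.2, -0.0]
gripper_width: 0.448
```

```bash
python3 - <<'E'
from h import *
goto([.5332,-.2077,.095],-68)
b=cv2.cvtColor(snapshot('scene'),cv2.COLOR_RGB2BGR);t=cv2.cvtColor(snapshot('top'),cv2.COLOR_RGB2BGR)
cv2.imwrite('pics/h_s.png',b);cv2.imwrite('pics/h_t.png',t)
f=lambda im,x,y,r:cv2.resize(im[y-r:y+r,x-r:x+r],(390,390),interpolation=cv2.INTER_CUBIC)
cv2.imwrite('pics/h.png',np.hstack([f(b,285,205,22),f(t,389,267,40)]))
im=b.astype(float)
red=np.clip(im[...,2]-np.maximum(im[...,0],im[...,1])-25,0,None);red[np.abs(im[...,1]-im[...,0])>35]=0
print(red[190:220,272:296].astype(int))
p=state()["position"];c=p[:2];z=p[2]-.0103
for ang in(-40,-30,-25,-20,-15,-10,0):
    u=np.array([np.cos(np.radians(ang)),np.sin(np.radians(ang))])
    print(ang,proj("scene",[[*(c+.004*u),z+.036],[*(c+.012*u),z+.036],[*(c+.02*u),z+.036],[*(c+.02*u),z+.028]]).round(1).tolist())
E
```

```text
t 7.7 pos [ 0.5334 -0.207   0.1074] yaw -68.08 f [-0.46 -0.2  -0.04] w 0.448 J [ 15.  25.   0. 109.  -0.  45. -53.]
d [0.0011 0.0009 0.0247] r [-0.0007 -0.0006 -0.0009]
[[ 0  0  0  0  1  0  0  0  0  0  0  0  0  0  0  0  0  0  0  0  1  0  0  2]
 [ 0  0  1  1  4  0  0  7 31 52 44 23 12  0  0  0  0  0  0  0  1  0  6  4]
 [ 0  0  0  0  5  0  0 21 29 28  9  0  0  0  0  0  0  0  0  0  2  7  8  5]
 [ 0  0  2  2  6  0  4 14  0  0  0  0  0  0  0  0  0  0  0  1  8  9 10  6]
 [ 0  0  0  0  4  0  7 13  0  0  0  0  0  0  0  0  0  0  0  4 10  9  9  6]
 [ 0  0  0  0  4  0  7 16  0  0  0  0  0  0  0  0  0  0  0  5 10 11  9  7]
 [ 0  0  0  0  0  0  4 14  0  0  0  0  0  0  0  0  0  0  0  6 11 10 10  7]
 [ 0  0  0  0  0  0  0  8  0  0  0  0  0  0  0  0  0  0  0  5 10 12 12  7]
 [ 0  0  0  0  0  0  0  0  0  0  0  0  0  0  0  0  0  0  0  5 11 12 12  8]
 [ 0  0  0  0  0  0  0  0  0  0  0  0  0  0  0  0  0  0  0  7 10 14 16  5]
 [ 0  0  0  0  0  0  0  0  0  0  0  0  0  0  0  0  0  0  0  6 11 13  4  0]
 [ 0  0  0  0  0  0  0  0  0  0  0  0  0  0  0  0  0  0  0  4  3  2  0  0]
 [ 0  0  0  0  0  0  0  0  0  0
[... 1100 characters left out ...]
0  0  0  0  0  0  0  0  0  0  0  0  0  0  0  0  0  0  0  0  0  0  0]
 [ 0  0  0  0  0  0  0  0  0  0  0  0  0  0  0  0  0  0  0  0  0  0  0  0]
 [ 0  0  0  0  0  0  0  0  0  0  0  0  0  0  0  0  0  0  0  0  0  0  0  0]]
-40 [[283.7, 190.5], [280.9, 190.6], [278.1, 190.7], [278.2, 193.1]]
-30 [[283.7, 190.7], [281.0, 190.9], [278.3, 191.2], [278.3, 193.7]]
-25 [[283.7, 190.7], [281.1, 191.1], [278.4, 191.5], [278.5, 193.9]]
-20 [[283.7, 190.8], [281.2, 191.3], [278.6, 191.8], [278.7, 194.2]]
-15 [[283.8, 190.8], [281.3, 191.4], [278.8, 192.0], [278.9, 194.5]]
-10 [[283.9, 190.9], [281.5, 191.6], [279.1, 192.3], [279.2, 194.7]]
0 [[284.0, 190.9], [281.9, 191.8], [279.8, 192.7], [279.9, 195.1]]
```

View pics/h.png

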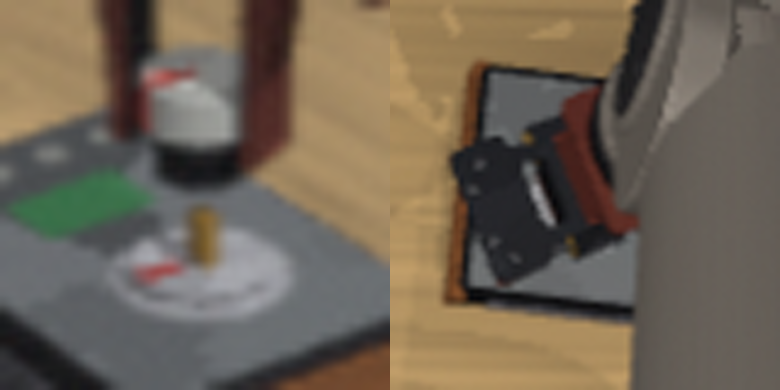

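>>> jog_arm:
  motion:
    - {"dx":0.001,"dy":0.001,"dz":0.006,"rx":0,"ry":0,"rz":0,"jaw":1}
    - {"dx":0.001,"dy":0.001,"dz":0.012,"rx":0,"ry":0,"rz":0,"jaw":1}
    - {"dx":0.001,"dy":0.001,"dz":0.018,"rx":0,"ry":0,"rz":0,"jaw":1}
    - {"dx":0.001,"dy":0.001,"dz":0.024,"rx":0,"ry":0,"rz":0,"jaw":1}
    - {"dx":0.001,"dy":0.001,"dz":0.028,"rx":0,"ry":0,"rz":0,"jaw":1}
    - {"dx":0.001,"dy":0.001,"dz":0.032,"rx":0,"ry":0,"rz":0,"jaw":1}
    - {"dx":0.001,"dy":0.001,"dz":0.035,"rx":0,"ry":0,"rz":0,"jaw":1}
    - {"dx":0.001,"dy":0.001,"dz":0.038,"rx":0,"ry":0,"rz":0,"jaw":1}
    - {"dx":0.001,"dy":0.001,"dz":0.04,"rx":0,"ry":0,"rz":0,"jaw":1}
    - {"dx":0.001,"dy":0.001,"dz":0.04,"rx":0,"ry":0,"rz":0,"jaw":1}

```text
time_s: 8.8
position: [0.533, -0.2079, 0.0873]
tcp_rot: [[0.373, -0.928, 0.001], [-0.928, -0.373, -0.001], [0.001, -0.001, -1.0]]
ft_force: [-0.0, 0.6, -1.2]
gripper_width: 0.448
```

```bash
python3 - <<'E'
from h import *
goto([.5332,-.2077,.0725],-68);s=state();print(s["ft_force"],s["ft_torque"])
b=cv2.cvtColor(snapshot('scene'),cv2.COLOR_RGB2BGR)
f=lambda im,x,y,r:cv2.resize(im[y-r:y+r,x-r:x+r],(480,480),interpolation=cv2.INTER_CUBIC)
cv2.imwrite('pics/i.png',f(b,285,205,22))
E
```

```text
t 8.8 pos [ 0.533  -0.2079  0.0873] yaw -68.1 f [-0.01  0.64 -1.25] w 0.448 J [ 15.  27.   0. 110.  -0.  43. -53.]
d [-0.0003 -0.0004  0.0296] r [-0.0006 -0.0006 -0.0011]
[-0.00567614  0.63521307 -1.24961988] [ 0.02844559  0.03920682 -0.05435932]
```

View pics/i.png

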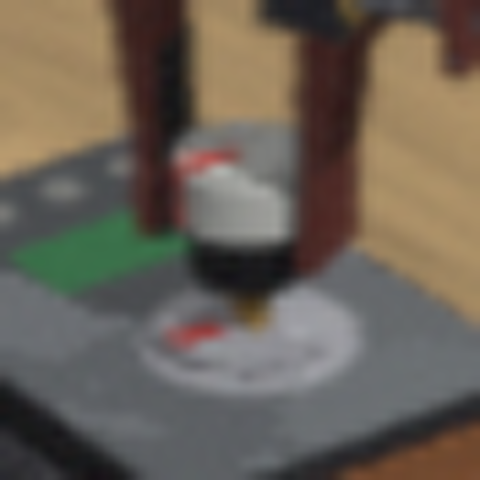

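The TCP is at 0.0873 with no contact force, which is about 3 mm below where the knob would first touch the shaft top, so the bore seems to be entering. The pointer looks parallel to the disc mark. I'll continue slowly.

>>> jog_arm:
  motion:
    - {"dx":0,"dy":0,"dz":0.003,"rx":0,"ry":0,"rz":0,"jaw":1}
    - {"dx":0,"dy":0,"dz":0.006,"rx":0,"ry":0,"rz":0,"jaw":1}
    - {"dx":0,"dy":0,"dz":0.009,"rx":0,"ry":0,"rz":0,"jaw":1}
    - {"dx":0,"dy":0,"dz":0.012,"rx":0,"ry":0,"rz":0,"jaw":1}
    - {"dx":0,"dy":0,"dz":0.014,"rx":0,"ry":0,"rz":0,"jaw":1}
    - {"dx":0,"dy":0,"dz":0.016,"rx":0,"ry":0,"rz":0,"jaw":1}
    - {"dx":0,"dy":0,"dz":0.018,"rx":0,"ry":0,"rz":0,"jaw":1}
    - {"dx":0,"dy":0,"dz":0.018,"rx":0,"ry":0,"rz":0,"jaw":1}
    - {"dx":0,"dy":0,"dz":0.018,"rx":0,"ry":0,"rz":0,"jaw":1}
    - {"dx":0,"dy":0,"dz":0.018,"rx":0,"ry":0,"rz":0,"jaw":1}

```text
time_s: 9.85
position: [0.5331, -0.2079, 0.0784]
tcp_rot: [[0.373, -0.928, 0.001], [-0.928, -0.373, -0.001], [0.001, -0.001, -1.0]]
ft_force: [1.0, 0.1, -0.7]
gripper_width: 0.45
```

```bash
python3 - <<'E'
from h import *
goto([.5332,-.2077,.0725],-68);s=state();print(s["ft_force"],s["ft_torque"])
b=cv2.cvtColor(snapshot('scene'),cv2.COLOR_RGB2BGR)
f=lambda im,x,y,r:cv2.resize(im[y-r:y+r,x-r:x+r],(480,480),interpolation=cv2.INTER_CUBIC)
cv2.imwrite('pics/i2.png',f(b,285,205,22))
E
```

```text
t 9.85 pos [ 0.5331 -0.2079  0.0784] yaw -68.1 f [ 0.96  0.11 -0.65] w 0.45 J [ 15.  28.   0. 110.  -0.  42. -53.]
d [-0.0004 -0.0003  0.0118] r [-0.0007 -0.0007 -0.0011]
[ 0.96009669  0.11395837 -0.65463179] [ 0.00951307 -0.0096246   0.05676799]
```

View pics/i2.png

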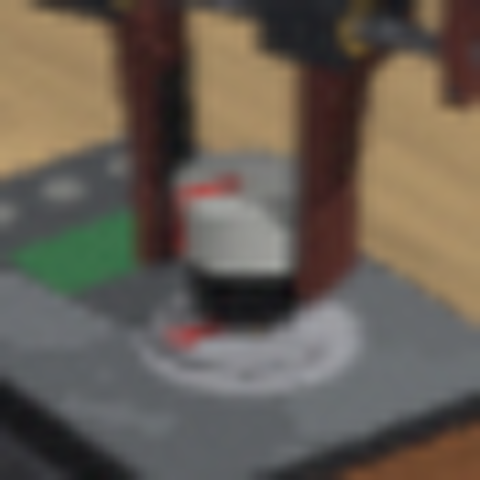

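>>> jog_arm:
  motion:
    - {"dx":0,"dy":0,"dz":0.003,"rx":0,"ry":0,"rz":0,"jaw":1}
    - {"dx":0,"dy":0,"dz":0.006,"rx":0,"ry":0,"rz":0,"jaw":1}
    - {"dx":0,"dy":0,"dz":0.008,"rx":0,"ry":0,"rz":0,"jaw":1}
    - {"dx":0,"dy":0,"dz":0.01,"rx":0,"ry":0,"rz":0,"jaw":1}
    - {"dx":0,"dy":0,"dz":0.012,"rx":0,"ry":0,"rz":0,"jaw":1}
    - {"dx":0,"dy":0,"dz":0.014,"rx":0,"ry":0,"rz":0,"jaw":1}
    - {"dx":0,"dy":0,"dz":0.014,"rx":0,"ry":0,"rz":0,"jaw":1}
    - {"dx":0,"dy":0,"dz":0.014,"rx":0,"ry":0,"rz":0,"jaw":1}
    - {"dx":0,"dy":0,"dz":0.014,"rx":0,"ry":0,"rz":0,"jaw":1}
    - {"dx":0,"dy":0,"dz":0.014,"rx":0,"ry":0,"rz":0,"jaw":1}

```text
time_s: 10.9
position: [0.5332, -0.2079, 0.0716]
tcp_rot: [[0.373, -0.928, 0.002], [-0.928, -0.373, -0.001], [0.001, -0.001, -1.0]]
ft_force: [-1.0, 0.9, 3.4]
gripper_width: 0.451
```

```bash
python3 - <<'E'
from h import *
goto([.5332,-.2077,.067],-68);s=state();print(s["ft_force"],s["ft_torque"])
E
```

```text
t 10.9 pos [ 0.5332 -0.2079  0.0716] yaw -68.11 f [-0.95  0.93  3.44] w 0.451 J [ 15.  28.   0. 111.  -0.  41. -53.]
d [-0.0005 -0.0002  0.0092] r [-0.0008 -0.0007 -0.0012]
[-0.95266012  0.93292764  3.44237211] [ 0.16111938  0.26415257 -0.02960707]
```

Contact starts at TCP z 0.0716 with about 4 N. The predicted home height was 0.0723, so the knob is home. Now I'll press.

>>> jog_arm:
  motion:
    - {"dx":0,"dy":0,"dz":0.002,"rx":0,"ry":0,"rz":0,"jaw":1}
    - {"dx":0,"dy":0,"dz":0.004,"rx":0,"ry":0,"rz":0,"jaw":1}
    - {"dx":0,"dy":0,"dz":0.006,"rx":0,"ry":0,"rz":0,"jaw":1}
    - {"dx":0,"dy":0,"dz":0.008,"rx":0,"ry":0,"rz":0,"jaw":1}
    - {"dx":0,"dy":0,"dz":0.009,"rx":0,"ry":0,"rz":0,"jaw":1}
    - {"dx":0,"dy":0,"dz":0.01,"rx":0,"ry":0,"rz":0,"jaw":1}
    - {"dx":0,"dy":0,"dz":0.01,"rx":0,"ry":0,"rz":0,"jaw":1}
    - {"dx":0,"dy":0,"dz":0.01,"rx":0,"ry":0,"rz":0,"jaw":1}
    - {"dx":0,"dy":0,"dz":0.01,"rx":0,"ry":0,"rz":0,"jaw":1}
    - {"dx":0,"dy":0,"dz":0.01,"rx":0,"ry":0,"rz":0,"jaw":1}

```text
time_s: 11.9
position: [0.5333, -0.208, 0.0671]
tcp_rot: [[0.373, -0.928, 0.002], [-0.928, -0.373, -0.001], [0.001, -0.001, -1.0]]
ft_force: [-2.9, 0.8, 9.6]
gripper_width: 0.446
```

```bash
python3 - <<'E'
from h import *
goto([.5332,-.2077,.066],-68);s=state();print(s["ft_force"],s["ft_torque"])
b=cv2.cvtColor(snapshot('scene'),cv2.COLOR_RGB2BGR)
f=lambda im,x,y,r:cv2.resize(im[y-r:y+r,x-r:x+r],(480,480),interpolation=cv2.INTER_CUBIC)
cv2.imwrite('pics/i3.png',f(b,285,205,22))
E
```

```text
t 11.9 pos [ 0.5333 -0.208   0.0671] yaw -68.11 f [-2.86  0.75  9.62] w 0.446 J [ 15.  29.   0. 111.  -0.  40. -53.]
d [-0.0006  0.      0.0022] r [-0.0009 -0.0008 -0.0012]
[-2.85660496  0.75315119  9.61527917] [ 0.31844371  0.64472642 -0.02610529]
```

View pics/i3.png

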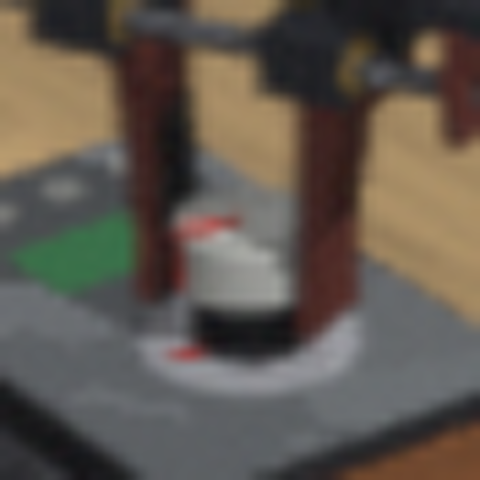

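>>> jog_arm:
  motion:
    - {"dx":0,"dy":0,"dz":0.0015,"rx":0,"ry":0,"rz":0,"jaw":1}
    - {"dx":0,"dy":0,"dz":0.002,"rx":0,"ry":0,"rz":0,"jaw":1}
    - {"dx":0,"dy":0,"dz":0.0024,"rx":0,"ry":0,"rz":0,"jaw":1}
    - {"dx":0,"dy":0,"dz":0.0024,"rx":0,"ry":0,"rz":0,"jaw":1}
    - {"dx":0,"dy":0,"dz":0.0024,"rx":0,"ry":0,"rz":0,"jaw":1}
    - {"dx":0,"dy":0,"dz":0.0024,"rx":0,"ry":0,"rz":0,"jaw":1}
    - {"dx":0,"dy":0,"dz":0.0024,"rx":0,"ry":0,"rz":0,"jaw":1}
    - {"dx":0,"dy":0,"dz":0.0024,"rx":0,"ry":0,"rz":0,"jaw":1}
    - {"dx":0,"dy":0,"dz":0.0024,"rx":0,"ry":0,"rz":0,"jaw":1}
    - {"dx":0,"dy":0,"dz":0.0024,"rx":0,"ry":0,"rz":0,"jaw":1}

```text
time_s: 12.95
position: [0.5334, -0.208, 0.067]
tcp_rot: [[0.373, -0.928, 0.002], [-0.928, -0.373, -0.001], [0.001, -0.002, -1.0]]
ft_force: [-3.5, 1.0, 14.1]
gripper_width: 0.449
```

```bash
python3 - <<'E'
from h import *
goto([.5332,-.2077,.066],-68);s=state();print(s["ft_force"],s["ft_torque"])
E
```

```text
t 12.95 pos [ 0.5334 -0.208   0.067 ] yaw -68.12 f [-3.53  0.99 14.08] w 0.449 J [ 15.  29.   0. 111.  -0.  40. -53.]
d [-0.0007  0.0002  0.0019] r [-0.0011 -0.0009 -0.0013]
[-3.53131736  0.99266528 14.08492559] [0.47612318 1.09713507 0.03875857]
```

The force rose from 9.6 to 14.1 N with only 0.1 mm of movement, so the switch is at its bottom stop. One last look before handing in.

```bash
python3 - <<'E'
from h import *
b=cv2.cvtColor(snapshot('scene'),cv2.COLOR_RGB2BGR);cv2.imwrite('pics/end.png',b)
s=state();print(s["position"],s["ft_force"],s["gripper_width"])
E
```

```text
[ 0.53342065 -0.20797742  0.06696312] [-5.25010904  2.21069166 14.13131863] 0.45037436507162454
```

View pics/end.png

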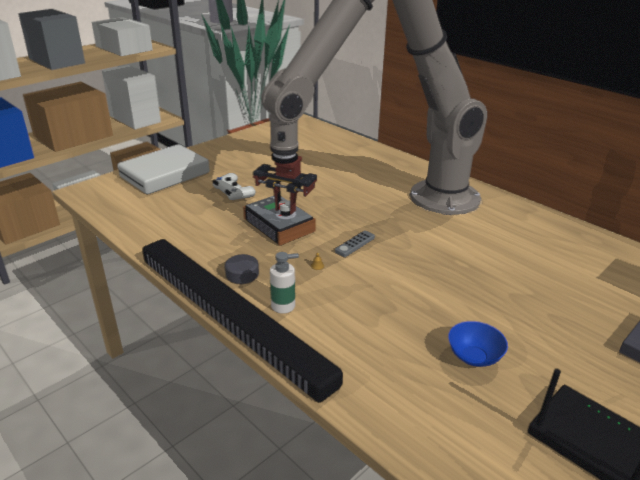

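The knob is on the radio at (285,210) with the gripper holding it. The bell, remote, puck, bowl, lotion and controller are at the same pixels as at the start.

```bash
python3 -c "
from station import *
print(job_done());s=state();print(s['time_s'],s['position'],s['ft_force'])"
```

```text
the job is handed in; nothing more can be done
None
the job is handed in; nothing more can be done
```

The knob is on the radio's shaft, pressed to the bottom of its switch, and the gripper is still holding it down. I handed the job in at about 13 s.

- **Pick-up and turn:** I squeezed the knob lightly to centre it, turned the jaws 90° and gripped it. I then turned it about 8° to match the flat. The images put the shaft's flat at about −15° and the gripped knob's pointer at about −22°. Before insertion the pointer looked parallel to the disc mark.
- **Push home:** The knob slid on without resistance. Contact came at TCP z 0.0716 m (0.0723 m predicted) with 3.4 N upward force.
- **Press:** About 4.6 mm further down, at z 0.0670 m, the force rose from 9.6 to 14.1 N within 0.1 mm, which is the bottom stop.
- **Other objects:** In the last picture the other things on the console look unmoved.
- **Less certain points:**
  - The roughly 0.4 mm short of the full 5 mm travel is because the shaft had already given slightly when I read the first contact.
  - The camera estimates of the shaft's position differed by up to about 3 mm. I aimed between them and the knob went on at the first try.
  - A sideways force of about 4–6 N remains at the wrist.
  - There was no state reading after hand-in.

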